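# Close the soap display and draw the long massage brush out from under the cover

## Robot

A 7-joint arm with a two-finger parallel gripper is mounted at the origin on the work surface. World frame = base frame: x ahead of the robot, y to its left, z up, the work surface at z = 0. Lengths are in m, angles in rad, forces in N, time in s.
With the tool pointing down it reaches from about 0.425 to 0.8 m from the base axis. Payload 8.3 kg.
Tool frame: the origin (TCP) lies on the centre line of the jaws, within the pads' length; the fingertips stand manip.finger_overhang ahead of it and the grasp point (between the pads) lies 11 mm behind it (manip.finger_overhang is the distance from the TCP to the fingertips, in m); z points along the fingers, x is the direction in which the jaws open and shut, and the axes are right-handed (so a half turn about z gives the same grasp; the last joint's range is limited). The gripper opens to 85 mm and grips with 20 to 120 N. Pads are 22 mm wide; open, the fingers measure 114 mm over their backs; the gripper's body (76 mm by 85 mm) begins 54 mm behind the grasp point. The pads swing forward as they close: fully open they stand 13 mm farther back than shut.
Start: joints at [-1.189, 0.383, 0.016, 1.37, -0.006, 1.388, -0.046], TCP at [0.269, 0.564, 0.239] pointing down, gripper open.
Joint ranges: [-2.95, 2.95], [-0.25, 2.06], [-1.52, 1.56], [0.18, 2.33], [-1.44, 4.58], [0.02, 2.06], [-3.01, 3.01]. Speed limits (rad/s): [2.39, 2.39, 3.01, 3.01, 3.14, 3.14, 3.14].

## Interface

Orientations are given as a rotation vector (axis times angle).
In Python, from bench import status, read_camera, manip, finder gives the robot as it stands. The module is installed in compiled form; this text tells all that it offers.
- The arm moves only by the tool apply_moves, never from a script. Its argument "series" is a list that holds one entry, the list of rows, each a list of 7 numbers: the turn, a rotation vector about the tool's x, y, z in degrees, then the shift along the tool's x, y, z in cm, then the opening, from 0 (shut) to 1 (fully open). In form: [[[wx, wy, wz, tx, ty, tz, fingers], ...]]. A call has 1 to 20 rows; each row shifts and turns the commanded pose from where the row before left it, along the tool's axes as they then stand; what a row does not reach is not made up. A row lasts 1/10 s, in which the tool goes at most 50 mm and 8.59 degrees, less where a joint would pass 70% of its speed; a pose out of reach is approached as far as the arm can. A call with a gripper value outside its range is refused whole. The fingers move at their own pace and stop on an object; "force" is the grip in N (left out, the last holds). Time passes only in rows, so rows that do not move let the fingers close. It gives the time, the measured TCP pose, the force and the opening at its end, in the units of the state.
- status.observe(): the state, without advancing time (a new reading comes with each control period).
- read_camera(name): name is "scene" or "side" or "wrist"; returns a dict with "color" (420x560x3 uint8, red, green, blue), "depth" (420x560 float32, m along the optical axis (not along the pixel's ray), 0 where there is no reading), "vertical_fov" (degrees; the focal length in pixels is half the picture's height over the tangent of half this angle, whatever the lens; pixels are square), "cx", "cy" (the principal point, pixels), "T" (4x4, takes a point from camera to world coordinates). Camera axes: x right, y down, z forward; pixel columns grow to the right and rows downward; lengths in m; the calibration is good to about 2 mm. A picture is of the moment at which its call begins.
- manip.close_job(): hands the job in, once; it reports no verdict.
Trained networks look in the newest picture that a camera, given by its name, has taken for a name from the list of things; names that differ only in an ending like _2 or _b are one class to them, and where a whole thing is asked for, a point or a joint stands for the part that bears it (a point fixed in the world has none). Each returns a list of dicts, best first, with "score" (0 to 1); they miss things now and then, are a little off and sometimes report something else, mostly with a low value. They report only what shows in the picture. A call takes as long as a camera call.
- finder.recognise(label, camera): "rect" ([centre column, centre row, width, height] in pixels, round what is visible of it).
- finder.landmark_of(label, camera): "xy" ([column, row] in pixels: a listed point, or the origin of a listed thing).
The state is a dict: "t": time; "joint_positions": joint angles; "joint_velocities": joint speeds; "joint_efforts": joint torques, N m; "eef_pos": TCP position; "orientation": TCP orientation; "force": force on the tool from outside, world axes, zero at the start; "ft_torque": the same for the moment, N m; "finger_gap": opening from 0.0 (shut) to 1.0 (fully open).
Only numpy, scipy, OpenCV 4.12 (cv2) and the standard library are available. Lean on these libraries where they do the work, as an engineer would, in place of code of your own. Each camera call takes 0.05 s, during which the arm holds its last target.

## Task

The soaps in the counter display case have just been restocked: slide the clear half-cover by its wooden bar fully home over them, which bares the head of the long wooden massage brush lying in the case. Then, with the cover staying home, draw the brush out through the open half of the case, head end first and tilted so that its handle slips out from under the cover, and finish while still holding it steady in the gripper, the whole brush well clear above the case (80 mm or more over its rim). Do not disturb the soaps in the case or the soap and bottle on the grooved tray.

Things in the scene. Friction and masses are not known exactly. Their poses are not given: they have to be found in the camera images.
- case: Fixed display case, 204 x 444 mm (x, y), 89 mm high: wooden plinth and ends, clear sides, aluminium rails. Origin: centre of its underside, on the counter; y axis along it towards the soap end, z up. Inside 420 (y) x 180 mm (x), floor 20 mm above the counter; end walls 12 mm thick, tops 80 mm above the counter; rails on the long sides (x = +-93 to 102 mm) up to 89 mm.
- mouth (a point): Centre of the opening that is left in the case's top when the cover is home, at rim height (80 mm): 255 mm long (y) by 180 mm wide. It ends at the -y end wall and, towards +y, at the edge of the cover, 127.5 mm from this point each way.
- cover (a joint): Travel in m of the clear cover along the case: 0 = fully home against its stop over the soaps (+y end), growing to 0.255 towards the -y end; starts at 0.19 to 0.25. Needs about 1.5 N and stays where left. Pane 184 x 165 x 5 mm (x, y, z), underside 80 mm above the counter, cannot be lifted off.
- cover_pull (a point): Centre of the upright wooden bar on the cover, by which it is slid: 70 mm long across the case (case x), 12 mm thick (case y), 25 mm high, standing on the pane's top (from 85 to 110 mm above the counter). The pane reaches 32.5 mm beyond this point towards the soap end (+y) and 132.5 mm towards -y.
- brush_grip (a point): Grasp point at the neck of the loose wooden massage brush, where handle meets head, near its balance point, half-way up (14 mm above the case's floor as it lies). x axis along the brush towards the head, z up. Handle 20 mm wide, 14 mm thick. Head: board 52 mm wide, 14 mm thick, from 25 to 125 mm ahead of here, with nubs below it reaching 14 mm under the axis.
- brush_head (a point): Tip of the brush's head, on its axis, 125 mm ahead (+x) of brush_grip.
- brush_tail (a point): Tip of the ball end (28 mm ball) of the brush's handle, on its axis, 215 mm behind (-x) brush_grip.
- brush: The same one-piece rigid wooden brush, 340 mm long, about 0.18 kg; origin 14 mm below brush_grip. It lies along the case, head towards the -y end; with the cover home the ball end and the last 100 mm or so of the handle are under the cover.
- soap_front: Loose marbled soap with dark top, 44 x 62 x 38 mm, on the case's floor at the soap end, on its -x side. Origin: centre of its underside. Bystander.
- soap_back: The same kind of soap, at the soap end on the case's +x side. Origin: centre of its underside. Bystander.
- tray: Fixed dark grooved stone tray, 360 x 120 x 16 mm, on the counter. Origin: centre of its underside.
- tray_soap: Loose marbled soap block with dark top, 60 x 34 x 58 mm, standing on the tray. Origin: centre of its underside. Bystander.
- bottle: Loose glossy black bottle with a ball stopper, 54 mm wide, 126 mm high, standing on the tray. Origin: centre of its underside. Bystander.

How it is judged:
By the outcome, as a careful person would: the job done as asked, in the order asked, and still so for the second after the job is handed in, while the arm keeps its last pose, push and grip.
It also fails if it takes over 53 s, if anything falls off the work surface, if the arm or the gripper's body presses on something with over 40 N, if the wrist force passes 120 N, or if a joint passes its speed limit or range.

## Working session

There is one attempt and no reset: what is moved stays moved. The work goes in short steps, Python scripts to look and compute and a tool call to move; the robot and the scene stay as the last step left them, time stands still between calls to the robot, and variables do not carry over. Pictures are saved under pics/ and viewed, and the job is handed in when it is done.

Besides the shell and the picture viewer there is one more tool, called after ">>>" as name([rows], argument=value, ...), one row to a line, values as JSON. apply_moves: Moves the arm, as the interface text tells. Its arguments: {"type":"object","properties":{"series":{"type":"array"},"force":{"type":"number"}},"required":["series"]}

```bash
mkdir -p pics; ls; cat > h.py <<'E'
import numpy as np,cv2
from bench import status, read_camera, manip, finder
from scipy.spatial.transform import Rotation as R
def cam(n,save=None):
    d=read_camera(n)
    if save: cv2.imwrite('pics/'+save,d['color'][:,:,::-1])
    return d
def f(d): return d['color'].shape[0]/2/np.tan(np.radians(d['vertical_fov'])/2)
def ray(d,u,v):
    r=np.array([(u-d['cx'])/f(d),(v-d['cy'])/f(d),1.]); return d['T'][:3,3],d['T'][:3,:3]@r
def atz(d,u,v,z):
    o,r=ray(d,u,v); return o+r*(z-o[2])/r[2]
def dep(d,u,v):
    o,r=ray(d,u,v); return o+r*d['depth'][int(round(v)),int(round(u))]
def tri(a,b):
    (o1,r1),(o2,r2)=a,b
    A=np.stack([r1,-r2],1); s=np.linalg.lstsq(A,o2-o1,rcond=None)[0]
    p,q=o1+s[0]*r1,o2+s[1]*r2; return (p+q)/2,np.linalg.norm(p-q)
E
python3 - <<'E'
from h import *
np.set_printoptions(precision=4,suppress=True)
s=status.observe(); print(s['eef_pos'],s['orientation'],s['finger_gap'],s['t'],manip.finger_overhang)
C={}
for n in ['scene','side','wrist']:
    d=cam(n,n+'0.png'); C[n]=d; print(n,d['T'][:3],f(d),d['cx'],d['cy'])
    for l in ['case','mouth','cover','cover_pull','brush_grip','brush_head','brush_tail','soap_front','soap_back','tray_soap','bottle']:
        r=finder.landmark_of(l,n)[:2]
        print(l,[(np.round(x['xy'],1),round(x['score'],2),np.round(dep(d,*x['xy']),3) if 0<=x['xy'][0]<559 and 0<=x['xy'][1]<419 else 0) for x in r])
print(status.observe()['t'])
E
```

```text
pics
[0.2687 0.5637 0.2383] [ 2.6558  1.6762 -0.0025] 1.0029541794894994 0.0 0.008
scene [[-0.6881  0.4713 -0.5517  1.2207]
 [ 0.7256  0.4419 -0.5275  0.7711]
 [-0.0048 -0.7633 -0.6461  0.8872]] 477.40574562093144 287.29325769815114 204.71735730761148
case [(array([246.9, 202.5]), 0.83, array([ 0.552, -0.026,  0.021]))]
mouth [(array([224.6, 168.5]), 0.66, array([ 0.542, -0.125,  0.085])), (array([223.9, 184.4]), 0.45, array([ 0.593, -0.069,  0.086]))]Traceback (most recent call last):
  File "<stdin>", line 8, in <module>
ValueError: it knows: bottle, brush, brush_grip, brush_head, brush_tail, case, cover_pull, mouth, soap_back, soap_front, tray, tray_soap
```

```bash
python3 - <<'E'
from h import *
np.set_printoptions(precision=4,suppress=True)
C={}
for n in ['scene','side','wrist']:
    d=cam(n,n+'0.png'); C[n]=d; print(n,d['T'][:3],f(d),d['cx'],d['cy'])
    for l in ['case','mouth','cover_pull','brush_grip','brush_head','brush_tail','soap_front','soap_back','tray_soap','bottle']:
        r=finder.landmark_of(l,n)[:2]
        print(l,[(np.round(x['xy'],1),round(x['score'],2),np.round(dep(d,*x['xy']),3) if 0<=x['xy'][0]<559 and 0<=x['xy'][1]<419 else 0) for x in r])
print(status.observe()['t'])
E
```

```text
scene [[-0.6881  0.4713 -0.5517  1.2207]
 [ 0.7256  0.4419 -0.5275  0.7711]
 [-0.0048 -0.7633 -0.6461  0.8872]] 477.40574562093144 287.29325769815114 204.71735730761148
case [(array([247.5, 199.2]), 0.93, array([ 0.541, -0.036,  0.021]))]
mouth [(array([224.6, 165.7]), 0.65, array([ 0.533, -0.135,  0.085]))]
cover_pull [(array([229.6, 169.7]), 0.77, array([ 0.558, -0.082,  0.111]))]
brush_grip [(array([225.1, 179.9]), 0.56, array([ 0.575, -0.084,  0.084]))]
brush_head []
brush_tail [(array([286.8, 209.3]), 0.79, array([0.495, 0.075, 0.019]))]
soap_front [(array([298. , 203.1]), 0.94, array([0.463, 0.088, 0.03 ]))]
soap_back [(array([265.4, 222.9]), 0.52, array([0.602, 0.101, 0.056]))]
tray_soap [(array([392.4, 277.7]), 0.78, array([0.522, 0.439, 0.042])), (array([228., 184.]), 0.53, array([ 0.585, -0.061,  0.087]))]
bottle [(array([336.9, 323.3]), 0.88, array([0.715, 0.429, 0.053])), (array([225.7, 182. ]), 0.2, array([ 0.583, -0.073,  0.087]))]
side [[ 0.9034 -0.3047  0.3015  0.2731]
 [-0.4287 -0.6437  0.6339 -0.46  ]
 [ 0.0009 -0.702  -0.7122  0.7317]] 445.00919045855136 283.434096
[... 715 characters left out ...]
6, 0.057])), (array([387.1, 378. ]), 0.33, array([ 0.538, -0.267,  0.078]))]
soap_back [(array([306.3, 245.9]), 0.8, array([0.56 , 0.036, 0.047]))]
tray_soap [(array([217.3, 154.9]), 0.91, array([0.503, 0.415, 0.025]))]
bottle [(array([280.3, 136.2]), 0.88, array([0.671, 0.396, 0.042]))]
wrist [[ 0.4305  0.8591  0.2768  0.1987]
 [ 0.9026 -0.41   -0.1313  0.5967]
 [ 0.0007  0.3063 -0.9519  0.3744]] 306.7507776926504 276.6402886606693 213.91898666206524
case []
mouth []
cover_pull []
brush_grip []
brush_head []
brush_tail []
soap_front []
soap_back [(array([263.2, 367.5]), 0.58, array([0.478, 0.444, 0.051]))]
tray_soap [(array([263.9, 369.4]), 0.61, array([0.479, 0.445, 0.053]))]
bottle []
1.8
```

View pics/scene0.png

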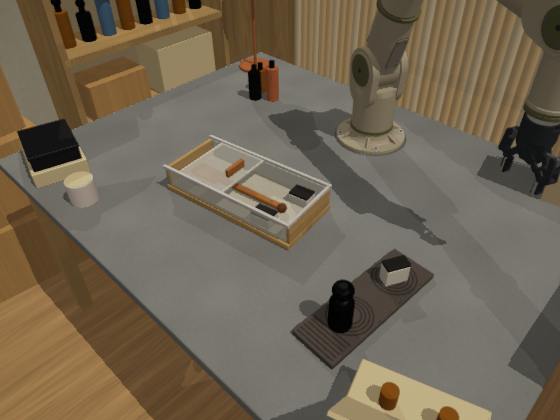

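View pics/side0.png

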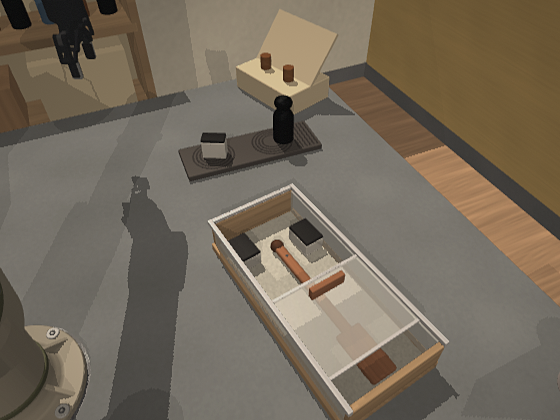

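View pics/wrist0.png

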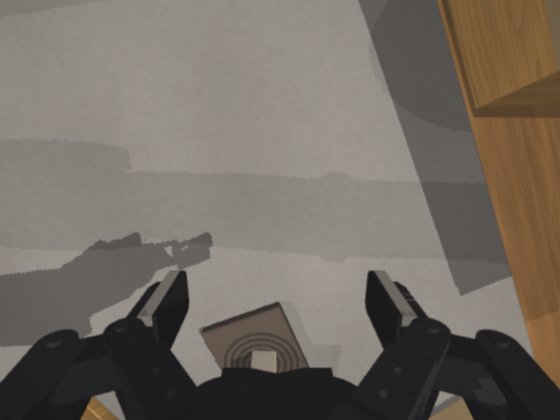

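```bash
python3 - <<'E'
import cv2
a=cv2.imread('pics/scene0.png')[130:245,155:340]; cv2.imwrite('pics/z1.png',cv2.resize(a,None,fx=4.3,fy=4.3,interpolation=2))
a=cv2.imread('pics/side0.png')[175:420,200:460]; cv2.imwrite('pics/z2.png',cv2.resize(a,None,fx=2.4,fy=2.4,interpolation=2))
E
```

```text
(no output)
```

View pics/z1.png

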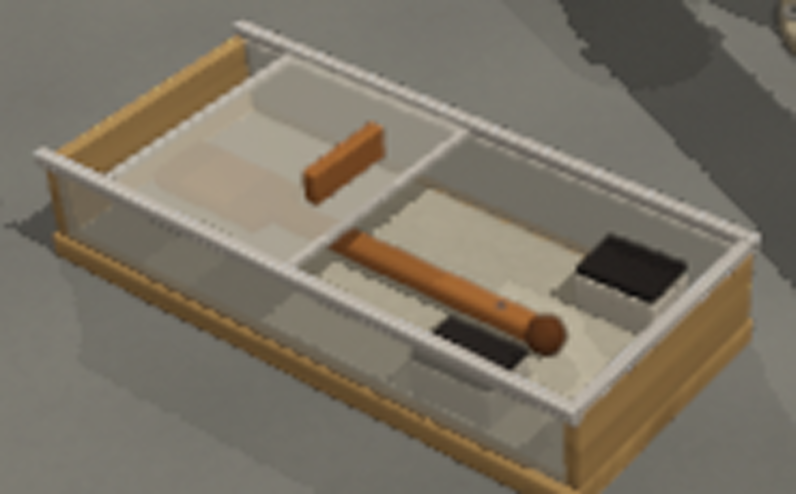

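View pics/z2.png

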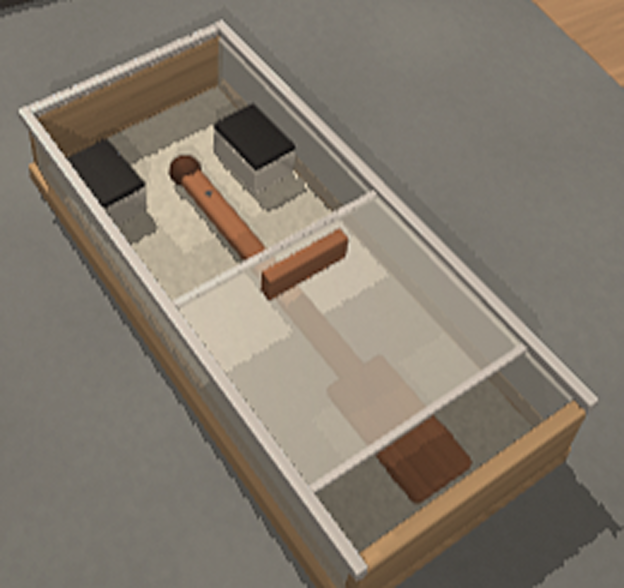

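```bash
python3 - <<'E'
from h import *
np.set_printoptions(precision=4,suppress=True)
s=cam('scene');d=cam('side')
P={}
for n,a,b in [('A-x-y',(237,22),(357,573)),('B+x-y',(40,152),(593,400)),('C-x+y',(757,238),(22,108)),('D+x+y',(578,412),(220,24))]:
    ua=(a[0]/4.3+155,a[1]/4.3+130);ub=(b[0]/2.4+200,b[1]/2.4+175)
    print(n,atz(s,*ua,.089),atz(d,*ub,.089),*tri(ray(s,*ua),ray(d,*ub)))
for n,a,b,z in [('pull',(342,150),(305,257),.11),('tail',(545,335),(184,170),.034)]:
    ua=(a[0]/4.3+155,a[1]/4.3+130);ub=(b[0]/2.4+200,b[1]/2.4+175)
    print(n,atz(s,*ua,z),atz(d,*ub,z),*tri(ray(s,*ua),ray(d,*ub)))
# brush axis in side view under pane (refraction none?): head board top z=.041
for n,b,z in [('headtip top L',(417,500),.041),('headtip top R',(470,463),.041),('headback L',(330,392),.041),('headback R',(380,355),.041),('neck',(300,310),.041),('handle',(260,248),.041)]:
    ub=(b[0]/2.4+200,b[1]/2.4+175); print(n,atz(d,*ub,z),dep(d,*ub))
E
```

```text
A-x-y [ 0.4596 -0.289   0.089 ] [ 0.4556 -0.2894  0.089 ] [ 0.4572 -0.2899  0.0876] 0.0028721763312856037
B+x-y [ 0.6538 -0.2589  0.089 ] [ 0.6519 -0.2617  0.089 ] [ 0.6527 -0.2611  0.0874] 0.00030789316514846093
C-x+y [0.3987 0.1501 0.089 ] [0.3993 0.1472 0.089 ] [0.3988 0.149  0.088 ] 0.001953470201639549
D+x+y [0.5938 0.1785 0.089 ] [0.5921 0.1696 0.089 ] [0.5926 0.1748 0.0852] 0.003866100607139912
pull [ 0.5328 -0.0898  0.11  ] [ 0.5287 -0.0948  0.11  ] [ 0.53   -0.0931  0.107 ] 0.00029306475425631013
tail [0.5124 0.0727 0.034 ] [0.5109 0.0717 0.034 ] [0.5114 0.0721 0.0331] 0.0005538529604412023
headtip top L [ 0.5289 -0.2538  0.041 ] [ 0.5317 -0.2516  0.0335]
headtip top R [ 0.5751 -0.2479  0.041 ] [ 0.5841 -0.2416  0.0205]
headback L [ 0.5164 -0.1625  0.041 ] [ 0.5014 -0.1808  0.0836]
headback R [ 0.564  -0.1526  0.041 ] [ 0.5453 -0.1723  0.0853]
neck [ 0.53   -0.0946  0.041 ] [ 0.5145 -0.1168  0.0828]
handle [ 0.5292 -0.0316  0.041 ] [ 0.529  -0.0319  0.0415]
```

>>> apply_moves([
  [[0, 0, 8.1, 0, 0, 0, 0], [0, 0, 8.1, 0, 0, 0, 0], [0, 0, 8.1, 0, 0, 0, 0], [0, 0, 8.1, 0, 0, 0, 0], [0, 0, 8.1, 0, 0, 0, 0], [0, 0, 8.1, 0, 0, 0, 0], [0, 0, 8.1, 0, 0, 0, 0], [0, 0, 0, 1.0, 4.5, 0, 0], [0, 0, 0, 1.0, 4.5, 0, 0], [0, 0, 0, 1.0, 4.5, 0, 0], [0, 0, 0, 1.0, 4.5, 0, 0]],
])

```text
t: 3.0
eef_pos: [0.3334, 0.3896, 0.2394]
orientation: [-3.134, -0.214, -0.0]
force: [1.5, -0.8, 1.2]
finger_gap: 0.001
```

```bash
cat >> h.py <<'E'
Cc=np.array([.5255,-.057]);cy=np.array([-.135,.9908]);cx=np.array([.9908,.135])
def st():
    s=status.observe(); p=np.array(s['eef_pos']); M=R.from_rotvec(s['orientation']).as_matrix()
    print('t',round(s['t'],2),'p',np.round(p,4),'case',np.round([(p[:2]-Cc)@cx,(p[:2]-Cc)@cy],4),'gap',np.round(s['finger_gap'],3),'F',np.round(s['force'],1))
    print('az x',np.round(np.degrees(np.arctan2(M[1,0],M[0,0])),2),'z',np.round(M[:,2],3),'q',np.round(s['joint_positions'],2)); return s
E
python3 -c "
from h import *
st()"
```

```text
t 3.0 p [0.3334 0.3896 0.2394] case [-0.13    0.4684] gap 0.001 F [ 1.5 -0.8  1.2]
az x 7.83 z [ 0.  0. -1.] q [-1.15  0.14  0.25  1.68 -0.03  1.32 -0.76]
```

>>> apply_moves([
  [[0, 0, 0, 1.0, 4.25, 0, 0], [0, 0, 0, 1.0, 4.25, 0, 0], [0, 0, 0, 1.0, 4.25, 0, 0], [0, 0, 0, 1.0, 4.25, 0, 0], [0, 0, 0, 1.0, 4.25, 0, 0], [0, 0, 0, 1.0, 4.25, 0, 0], [0, 0, 0, 1.0, 4.25, 0, 0], [0, 0, 0, 1.0, 4.25, 0, 0], [0, 0, 0, 1.0, 4.25, 0, 0], [0, 0, 0, 1.0, 4.25, 0, 0], [0, 0, 0, 1.0, 4.25, 0, 0], [0, 0, 0, 1.0, 4.25, 0, 0], [0, 0, 0, 1.0, 4.25, 0, 0], [0, 0, 0, 0, 0, 0, 0]],
])

```text
t: 4.4
eef_pos: [0.5368, -0.1454, 0.2393]
orientation: [3.131, 0.201, -0.0]
force: [-0.4, -0.6, -0.0]
finger_gap: 0.0
```

```bash
python3 -c "
from h import *
st()
d=cam('wrist','w1.png')
for l in ['cover_pull','brush_grip','brush_head','brush_tail']:
    for r in finder.landmark_of(l,'wrist')[:2]: print(l,r,[atz(d,*r['xy'],z) for z in (.0975,.034)])
"
```

```text
t 4.4 p [ 0.5368 -0.1454  0.2393] case [-0.0007 -0.0891] gap 0.0 F [-0.4 -0.6 -0. ]
az x 7.33 z [ 0.    -0.004 -1.   ] q [-0.43  0.28  0.78  1.59 -0.2   1.35  0.51]
cover_pull {'xy': [281.0, 144.7], 'score': 0.69} [array([ 0.53462524, -0.09326254,  0.0975    ]), array([ 0.53629539, -0.09898652,  0.034     ])]
brush_tail {'xy': [275.9, 192.7], 'score': 0.43} [array([ 0.53567617, -0.13710087,  0.0975    ]), array([ 0.53758752, -0.15288687,  0.034     ])]
```

View pics/w1.png

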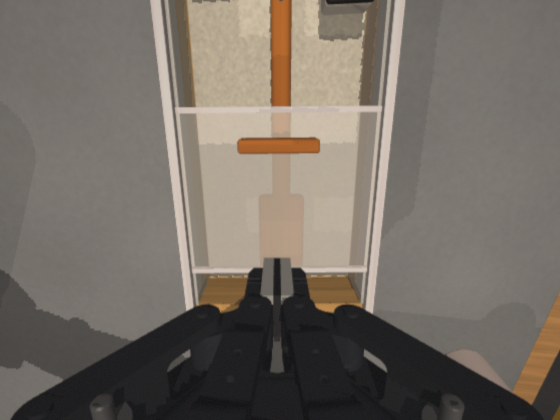

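>>> apply_moves([
  [[0, 0, 0, 0, 0, 4.0, 0], [0, 0, 0, 0, 0, 4.0, 0], [0, 0, 0, 0, 0, 3.6, 0], [0, 0, 0, 0, 0, 2.0, 0], [0, 0, 0, 0, -2.0, 0, 0], [0, 0, 0, 0, -1.0, 0, 0], [0, 0, 0, 0, -1.0, 0, 0], [0, 0, 0, 0, -1.0, 0, 0], [0, 0, 0, 0, -2.0, 0, 0], [0, 0, 0, 0, -2.0, 0, 0], [0, 0, 0, 0, -2.0, 0, 0], [0, 0, 0, 0, -2.0, 0, 0], [0, 0, 0, 0, -2.0, 0, 0], [0, 0, 0, 0, -2.0, 0, 0], [0, 0, 0, 0, -2.0, 0, 0], [0, 0, 0, 0, -2.0, 0, 0], [0, 0, 0, 0, 0, 0, 0]],
])

```text
t: 6.35
eef_pos: [0.5083, 0.0734, 0.1038]
orientation: [-3.132, -0.222, -0.001]
force: [0.1, -0.2, 0.8]
finger_gap: -0.004
```

```bash
python3 -c "
from h import *
st()
d=cam('side','s1.png')
for l in ['cover_pull']:
    for r in finder.landmark_of(l,'side')[:2]: print(l,r,[atz(d,*r['xy'],z) for z in (.0975,)])
"
```

```text
t 6.35 p [0.5083 0.0734 0.1038] case [0.0005 0.1316] gap -0.004 F [ 0.1 -0.2  0.8]
az x 8.11 z [ 0.001  0.002 -1.   ] q [-0.77  0.3   0.67  1.88 -0.22  1.04  0.13]
cover_pull {'xy': [269.4, 218.2], 'score': 0.63} [array([0.50587823, 0.09326344, 0.0975    ])]
```

View pics/s1.png

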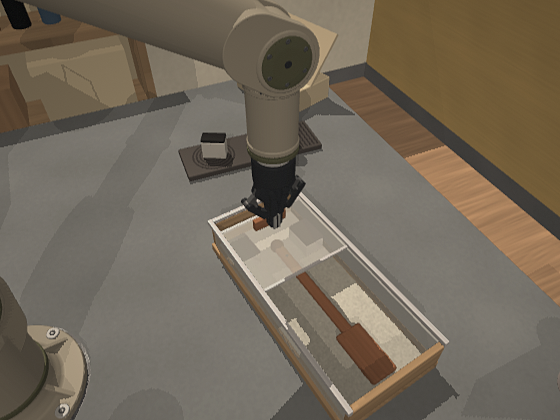

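>>> apply_moves([
  [[0, 0, 0, 0, -1.0, 0, 0], [0, 0, 0, 0, -1.0, 0, 0], [0, 0, 0, 0, -0.4, 0, 0], [0, 0, 0, 0, -0.3, 0, 0], [0, 0, 0, 0, -0.2, 0, 0], [0, 0, 0, 0, 0, 0, 0]],
])

```text
t: 7.05
eef_pos: [0.5043, 0.0987, 0.1032]
orientation: [-3.134, -0.215, 0.0]
force: [-0.5, 0.7, 0.3]
finger_gap: -0.001
```

>>> apply_moves([
  [[0, 0, 0, 0, -0.2, 0, 0], [0, 0, 0, 0, 0, 0, 0]],
])

```text
t: 7.25
eef_pos: [0.504, 0.1004, 0.1032]
orientation: [3.134, 0.214, -0.001]
force: [0.6, -0.9, 0.3]
finger_gap: 0.0
```

>>> apply_moves([
  [[0, 0, 0, 0, -0.2, 0, 0], [0, 0, 0, 0, 0, 0, 0]],
])

```text
t: 7.45
eef_pos: [0.5039, 0.1013, 0.1032]
orientation: [3.133, 0.212, -0.0]
force: [0.8, -4.8, 0.0]
finger_gap: -0.001
```

Contact with the stop is appearing; press a little more to confirm.

>>> apply_moves([
  [[0, 0, 0, 0, -0.2, 0, 0], [0, 0, 0, 0, 0, 0, 0]],
])

```text
t: 7.65
eef_pos: [0.5039, 0.1014, 0.1032]
orientation: [3.131, 0.21, -0.0]
force: [0.8, -9.3, 0.5]
finger_gap: -0.0
```

>>> apply_moves([
  [[0, 0, 0, 0, -0.2, 0, 0], [0, 0, 0, 0, 0, 0, 0]],
])

```text
t: 7.85
eef_pos: [0.5038, 0.1014, 0.1032]
orientation: [3.13, 0.207, -0.0]
force: [2.1, -15.5, 2.0]
finger_gap: -0.003
```

>>> apply_moves([
  [[0, 0, 0, 0, 1.5, 0, 0], [0, 0, 0, 0, 2.0, 0, 0], [0, 0, 0, 0, 0, -4.0, 0], [0, 0, 0, 0, 0, -4.0, 0], [0, 0, 0, 0, 2.0, -4.0, 0.5], [0, 0, 0, 0, 4.5, 0, 0.5], [0, 0, 0, 0, 4.5, 0, 0.5], [0, 0, 0, 0, 4.5, 0, 0.5], [0, 0, 0, 0, 3.0, 0, 0.5], [0, 0, 0, 0, 1.5, 0, 0.5], [0, 0, 0, 0, 0, 0, 0.5]],
])

```text
t: 8.95
eef_pos: [0.5349, -0.129, 0.2233]
orientation: [3.134, 0.207, -0.0]
force: [-0.8, -0.3, 0.8]
finger_gap: 0.498
```

```bash
python3 -c "
from h import *
np.set_printoptions(precision=4,suppress=True)
st()
for n,p in [('wrist','w2.png'),('side','s2.png'),('scene','c2.png')]:
  d=cam(n,p)
  for l in ['cover_pull','brush_grip','brush_head','brush_tail']:
    for r in finder.landmark_of(l,n)[:1]:
        z=.0975 if l=='cover_pull' else .034
        q=atz(d,*r['xy'],z); print(n,l,np.round(r['xy'],1),r['score'],q,'case',(q[:2]-Cc)@cx,(q[:2]-Cc)@cy)
"
```

```text
t 8.95 p [ 0.5349 -0.129   0.2233] case [-0.0004 -0.0727] gap 0.498 F [-0.8 -0.3  0.8]
az x 7.57 z [-0.    -0.001 -1.   ] q [-0.49  0.29  0.82  1.63 -0.22  1.31  0.5 ]
wrist brush_grip [284.9 193.9] 0.65 [ 0.545 -0.132  0.034] case 0.00924854214343075 -0.07691555693031979
wrist brush_head [282.5 292. ] 0.57 [ 0.5592 -0.2533  0.034 ] case 0.00691625008250474 -0.1989970442089861
side cover_pull [261.7 209.6] 0.82 [0.5016 0.1214 0.0975] case 0.0004439143151919932 0.1800112817566801
side brush_grip [336.5 318. ] 0.93 [ 0.5372 -0.1246  0.034 ] case 0.002471237690512464 -0.06852562498030926
side brush_head [386.6 377. ] 0.86 [ 0.5559 -0.2519  0.034 ] case 0.003766981648098876 -0.197195716850176
scene cover_pull [295.6 193.2] 0.69 [0.4973 0.11   0.0975] case -0.00539703021340821 0.16926409599360714
scene brush_grip [224.9 181.1] 0.65 [ 0.5396 -0.1333  0.034 ] case 0.003690134147306004 -0.07754527739966875
scene brush_head [197.2 170. ] 0.89 [ 0.5607 -0.2368  0.034 ] case 0.010621455370612942 -0.18287502694733926
```

View pics/w2.png

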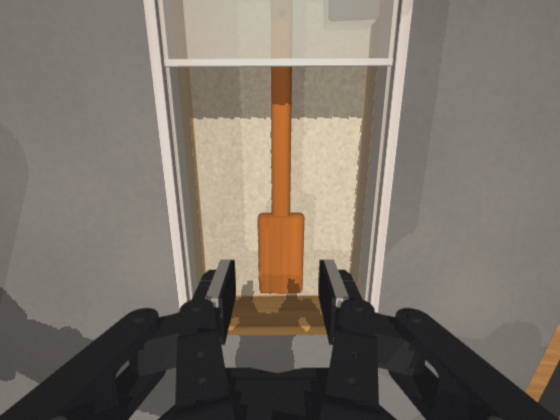

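View pics/s2.png

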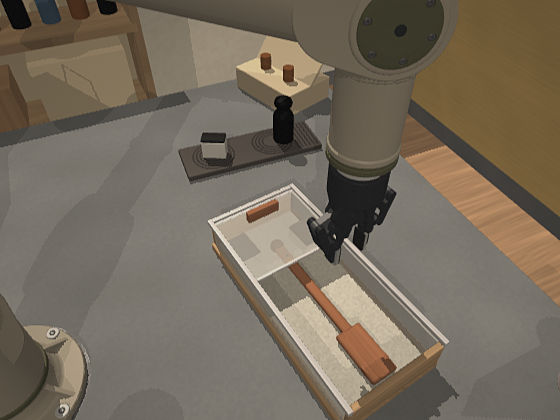

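```bash
python3 -c "
from h import *
np.set_printoptions(precision=4,suppress=True)
d=cam('wrist')
dd=cam('side','s3.png')
for (u,v) in [(281.5,120),(281.5,160),(281.5,200),(281,213),(281,220),(281,255),(281,285),(281,293)]:
    for nm,q in (('dep',dep(d,u,v)),('z41',atz(d,u,v,.041))): print(u,v,nm,q,'case',(q[:2]-Cc)@cx,(q[:2]-Cc)@cy)
# handle column bounds by colour
a=d['color'].astype(int); 
for v in (120,150,180,200,240,270):
    m=(a[v,:,0]-a[v,:,2])>90; c=np.where(m[240:330])[0]+240; print(v,c.min(),c.max())
# handle mid seen in side view
print('side handle', [dep(dd,u,v) for u,v in ((312,289),(330,313),(350,335),(366,352))])
"
python3 - <<'E'
import cv2
a=cv2.imread('pics/s3.png')[250:400,270:420]; cv2.imwrite('pics/z3.png',cv2.resize(a,None,fx=4,fy=4,interpolation=2))
E
```

```text
281.5 120 dep [ 0.5308 -0.0535  0.0422] case 0.005744691440782989 0.002746141662480764
281.5 120 z41 [ 0.5308 -0.0535  0.041 ] case 0.005763966553170307 0.0027304300105352878
281.5 160 dep [ 0.5252 -0.05    0.3584] case 0.0006080064245392769 0.006933188954719812
281.5 160 z41 [ 0.5364 -0.0925  0.041 ] case 0.005985755299924258 -0.03661936457246298
281.5 200 dep [ 0.5423 -0.1345  0.0416] case 0.006215937471239349 -0.07906173105673343
281.5 200 z41 [ 0.5424 -0.1347  0.041 ] case 0.006225829829271285 -0.07921342559980026
281 213 dep [ 0.5439 -0.149   0.0415] case 0.005757918788643893 -0.09367853449658987
281 213 z41 [ 0.5439 -0.1492  0.041 ] case 0.005765320188816573 -0.09382313261295976
281 220 dep [ 0.545  -0.1572  0.041 ] case 0.00580704462979503 -0.10186474700834841
281 220 z41 [ 0.545  -0.1571  0.041 ] case 0.005806593631640434 -0.10185530917265746
281 255 dep [ 0.5508 -0.1981  0.0423] case 0.006001019600994157 -0.14326270603505364
281 255 z41 [ 0.5509 -0.1987  0.041 ] case 0.006022430087034767 -0.14385898996906624
281 285 dep [ 0.5563 -0.2371  0.0409] case 0.006223406061911954 -0.18258615629145225
281 285 z41 [ 0.5563 -0.237   0.041 ] case 0.0062210155588786255 -0.18250547698117203
281 293 dep [ 0.5578 -0.2473  0.0416] case 0.006266018941030233 -0.1928957013842681
281 293 z41 [ 0.5578 -0.2476  0.041 ] case 0.006276265401707795 -0.19325758444145866
120 272 289
150 272 288
180 272 288
200 272 288
240 258 301
270 259 300
side handle [array([ 0.5241, -0.056 ,  0.0413]), array([ 0.5296, -0.1138,  0.04  ]), array([ 0.539 , -0.166 ,  0.0405]), array([ 0.546 , -0.2046,  0.0426])]
```

View pics/z3.png

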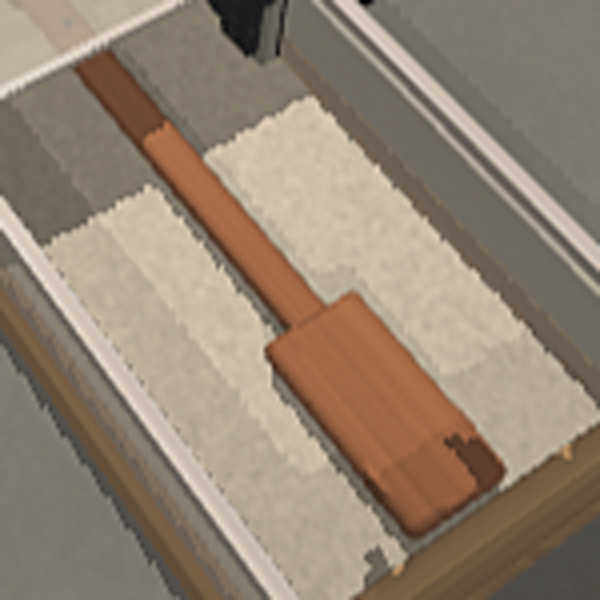

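>>> apply_moves([
  [[0, 0, 0, 0.4, -0.5, 4.0, 0.45], [0, 0, 0, 0, 0, 4.5, 0.45], [0, 0, 0, 0, 0, 4.5, 0.45], [0, 0, 0, 0, 0, 3.5, 0.45], [0, 0, 0, 0, 0, 2.0, 0.45], [0, 0, 0, 0, 0, 0.5, 0.45], [0, 0, 0, 0, 0, 0, 0.45]],
])

```text
t: 10.5
eef_pos: [0.5383, -0.1212, 0.0331]
orientation: [3.134, 0.214, -0.002]
force: [0.3, -0.3, -0.0]
finger_gap: 0.445
```

```bash
python3 -c "
from h import *
st()
d=cam('wrist','w4.png');cam('side','s4.png')
"
python3 - <<'E'
import cv2
a=cv2.imread('pics/s4.png')[250:400,270:420]; cv2.imwrite('pics/z4.png',cv2.resize(a,None,fx=4,fy=4,interpolation=2))
E
```

```text
t 10.5 p [ 0.5383 -0.1212  0.0331] case [ 0.004  -0.0653] gap 0.445 F [ 0.3 -0.3 -0. ]
az x 7.81 z [-0.001 -0.    -1.   ] q [-0.4   0.51  0.71  1.83 -0.4   0.95  0.63]
```

View pics/w4.png

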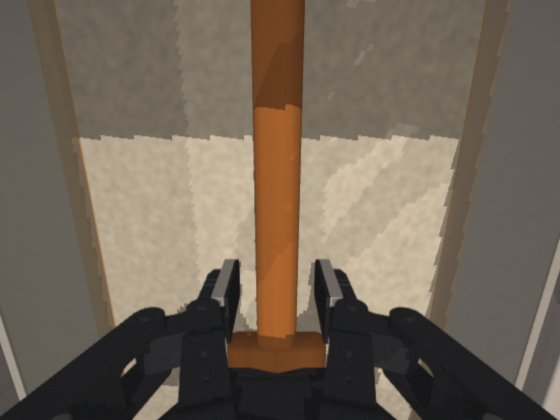

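View pics/z4.png

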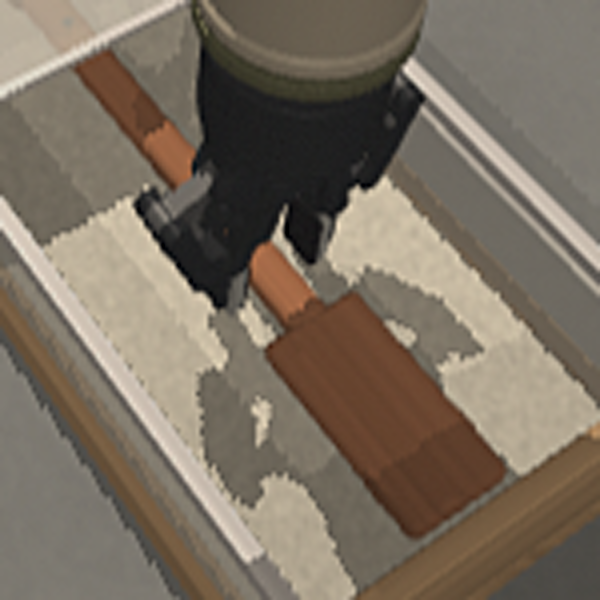

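Fingers straddle the handle, centred. I'll lower a touch, then close.

>>> apply_moves([
  [[0, 0, 0, 0, 0.1, 0.2, 0.45], [0, 0, 0, 0, 0, 0, 0.3], [0, 0, 0, 0, 0, 0, 0.0], [0, 0, 0, 0, 0, 0, 0.0], [0, 0, 0, 0, 0, 0, 0.0], [0, 0, 0, 0, 0, 0, 0.0], [0, 0, 0, 0, 0, 0, 0.0], [0, 0, 0, 0, 0, 0, 0.0]],
], force=80)

```text
t: 11.4
eef_pos: [0.5395, -0.1221, 0.0323]
orientation: [3.134, 0.214, 0.003]
force: [-0.7, -0.2, 6.5]
finger_gap: 0.21
```

```bash
python3 -c "
from h import *
st()
"
```

```text
t 11.4 p [ 0.5395 -0.1221  0.0323] case [ 0.005  -0.0663] gap 0.21 F [-0.7 -0.2  6.5]
az x 7.83 z [ 0.002  0.    -1.   ] q [-0.39  0.51  0.71  1.83 -0.41  0.95  0.63]
```

>>> apply_moves([
  [[0, 0, 0, 0, 0, -0.3, 0], [-3, 0, 0, 0, 0, -1.04, 0], [-3, 0, 0, 0, 0, -1.04, 0], [-3, 0, 0, 0, 0, -1.04, 0], [-3, 0, 0, 0, 0, -1.04, 0], [0, 0, 0, 0, 0, 0, 0], [0, 0, 0, 0, 0, 0, 0]],
])

```text
t: 12.1
eef_pos: [0.5381, -0.1181, 0.0754]
orientation: [2.927, 0.202, 0.021]
force: [-0.3, -0.1, -1.9]
finger_gap: 0.211
```

```bash
python3 -c "
from h import *
s=st()
c=cam('side','s5.png');cam('scene','c5.png')
M=R.from_rotvec(s['orientation']).as_matrix(); p=np.array(s['eef_pos']); 
print('tool y',M[:,1],'ball est',p-M[:,1]*.198)
"
python3 - <<'E'
import cv2
a=cv2.imread('pics/s5.png')[175:420,200:460]; cv2.imwrite('pics/z5.png',cv2.resize(a,None,fx=2.4,fy=2.4,interpolation=2))
a=cv2.imread('pics/c5.png')[100:245,155:340]; cv2.imwrite('pics/z6.png',cv2.resize(a,None,fx=4,fy=4,interpolation=2))
E
```

```text
t 12.1 p [ 0.5381 -0.1181  0.0754] case [ 0.0042 -0.0622] gap 0.211 F [-0.3 -0.1 -1.9]
az x 7.89 z [ 0.028 -0.205 -0.978] q [-0.66  0.45  0.86  1.87 -0.17  0.92  0.37]
tool y [ 0.13437132 -0.96918412  0.20646185] ball est [0.51150778 0.07379084 0.03456837]
```

View pics/z5.png

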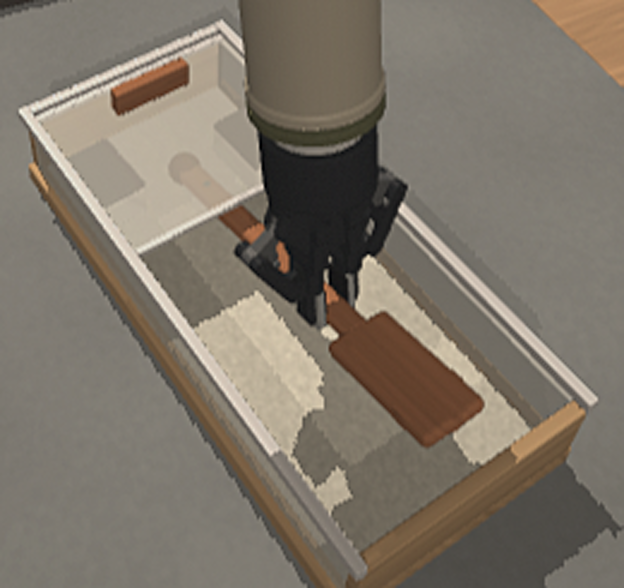

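View pics/z6.png

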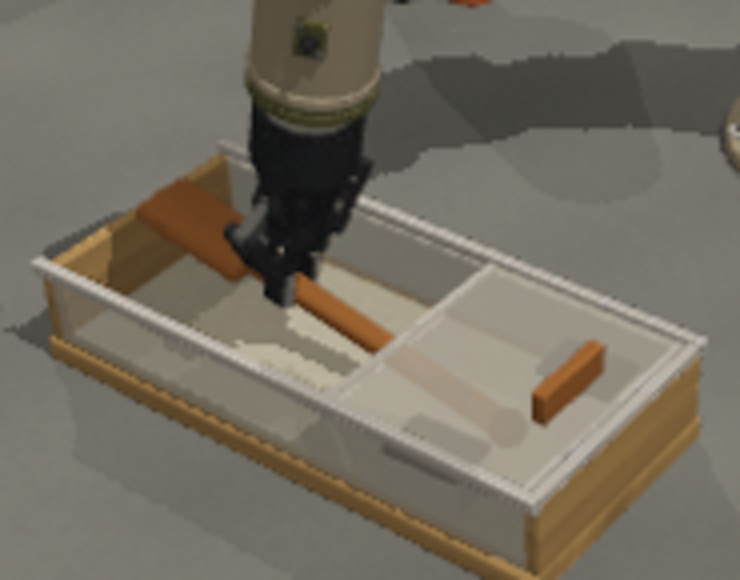

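>>> apply_moves([
  [[0, 0, 0, 0, 1.0, 0, 0], [0, 0, 0, 0, 2.0, 0, 0], [0, 0, 0, 0, 2.0, 0, 0], [0, 0, 0, 0, 2.0, 0, 0], [0, 0, 0, 0, 2.0, 0, 0], [0, 0, 0, 0, 2.0, 0, 0], [0, 0, 0, 0, 2.0, 0, 0], [0, 0, 0, 0, 1.0, 0, 0], [0, 0, 0, 0, 0, 0, 0]],
])

```text
t: 13.1
eef_pos: [0.556, -0.2574, 0.1052]
orientation: [2.925, 0.194, 0.021]
force: [0.4, -0.5, -2.1]
finger_gap: 0.211
```

```bash
python3 -c "
from h import *
s=st()
c=cam('side','s6.png');cam('scene','c6.png')
M=R.from_rotvec(s['orientation']).as_matrix(); p=np.array(s['eef_pos']); b=p-M[:,1]*.198
print('tool y',M[:,1],'ball est',b,(b[:2]-Cc)@cy)
"
python3 - <<'E'
import cv2
a=cv2.imread('pics/s6.png')[175:420,200:460]; cv2.imwrite('pics/z7.png',cv2.resize(a,None,fx=2.4,fy=2.4,interpolation=2))
a=cv2.imread('pics/c6.png')[100:245,135:340]; cv2.imwrite('pics/z8.png',cv2.resize(a,None,fx=3.6,fy=3.6,interpolation=2))
E
```

```text
t 13.1 p [ 0.556  -0.2574  0.1052] case [ 0.0032 -0.2027] gap 0.211 F [ 0.4 -0.5 -2.1]
az x 7.58 z [ 0.028 -0.207 -0.978] q [-0.36  0.5   0.84  1.72 -0.23  0.97  0.64]
tool y [ 0.12893876 -0.96940202  0.20888875] ball est [ 0.5305113  -0.06549545  0.06381383] -0.00909381829929908
```

View pics/z7.png

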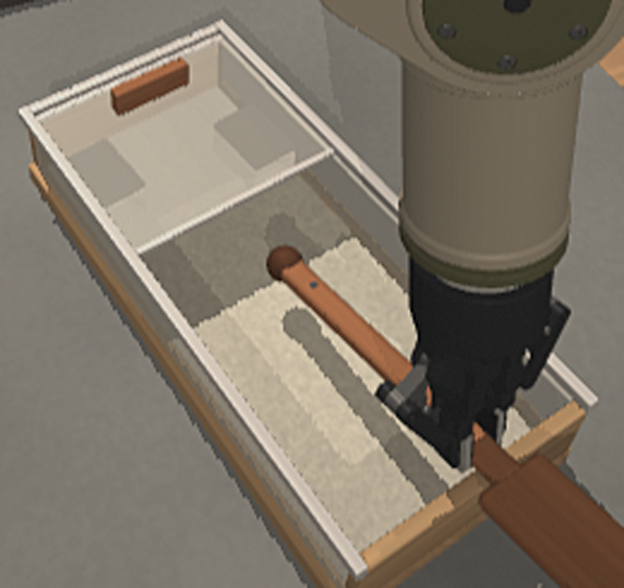

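View pics/z8.png

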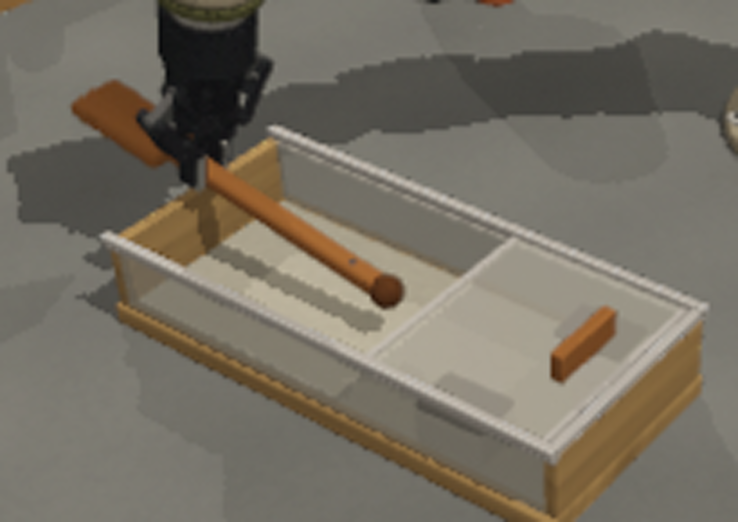

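>>> apply_moves([
  [[0, 0, 0, 0, 0.2, -1.0, 0], [0, 0, 0, 0, 0.4, -2.0, 0], [0, 0, 0, 0, 0.4, -2.0, 0], [0, 0, 0, 0, 0.4, -2.0, 0], [0, 0, 0, 0, 0.4, -2.0, 0], [0, 0, 0, 0, 0.4, -2.0, 0], [0, 0, 0, 0, 0.4, -2.0, 0], [0, 0, 0, 0, 0.4, -2.0, 0], [0, 0, 0, 0, 0.3, -1.5, 0], [0, 0, 0, 0, 0.1, -0.5, 0], [0, 0, 0, 0, 0, 0, 0], [0, 0, 0, 0, 0, 0, 0]],
])

```text
t: 14.4
eef_pos: [0.5564, -0.2516, 0.2774]
orientation: [2.926, 0.201, 0.02]
force: [0.1, -0.5, -2.1]
finger_gap: 0.213
```

```bash
python3 -c "
from h import *
np.set_printoptions(precision=4,suppress=True)
s=st()
M=R.from_rotvec(s['orientation']).as_matrix(); p=np.array(s['eef_pos']); b=p-M[:,1]*.198
print('ball est',b,(b[:2]-Cc)@cy)
for n in ('side','scene'):
  d=cam(n,n+'9.png')
  for l,z in [('cover_pull',.0975),('brush_tail',.2),('soap_front',.02),('soap_back',.02),('tray_soap',.016),('bottle',.016)]:
    for r in finder.landmark_of(l,n)[:1]: 
        q=atz(d,*r['xy'],z); print(n,l,np.round(r['xy'],1),r['score'],q,dep(d,*r['xy']),'casey',(q[:2]-Cc)@cy)
"
```

```text
t 14.4 p [ 0.5564 -0.2516  0.2774] case [ 0.0044 -0.197 ] gap 0.213 F [ 0.1 -0.5 -2.1]
az x 7.86 z [ 0.027 -0.205 -0.978] q [-0.44  0.35  0.92  1.49 -0.11  1.32  0.6 ]
ball est [ 0.5299 -0.0598  0.2363] -0.0033363619650286593
side cover_pull [263.1 209.3] 0.67 [0.5045 0.121  0.0975] [0.5019 0.1144 0.1047] casey 0.179202968323375
side brush_tail [317.6 212.4] 0.69 [ 0.5462 -0.0184  0.2   ] [ 0.5217 -0.058   0.2478] casey 0.03547887327181233
side tray_soap [213.9 154.1] 0.6 [0.4995 0.4323 0.016 ] [0.4944 0.4123 0.0321] casey 0.4883235919843772
side bottle [283.4 137.7] 0.94 [0.6911 0.4194 0.016 ] [0.6795 0.395  0.0359] casey 0.4496930029212432
scene cover_pull [298.9 196.8] 0.63 [0.5024 0.1264 0.0975] [0.4977 0.1222 0.0923] casey 0.184869073194262
scene brush_tail [242.6 127.5] 0.66 [ 0.4791 -0.1066  0.2   ] [ 0.5247 -0.0526  0.2422] casey -0.04284007341298267
scene tray_soap [392.7 277. ] 0.78 [0.4985 0.428  0.016 ] [0.5242 0.4402 0.047 ] casey 0.48417915181320775
scene bottle [339.8 324.8] 0.59 [0.6921 0.4215 0.016 ] [0.7117 0.4344 0.0482] casey 0.45158329397895697
```

View pics/side9.png

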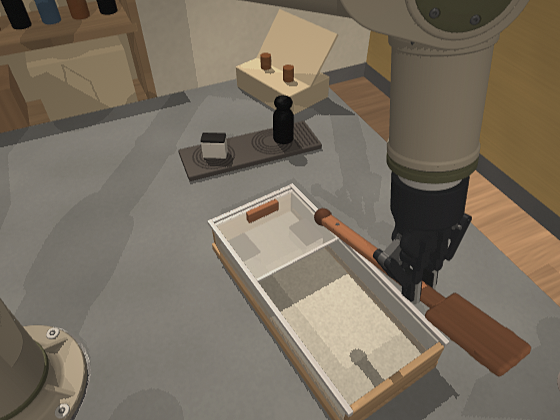

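View pics/scene9.png

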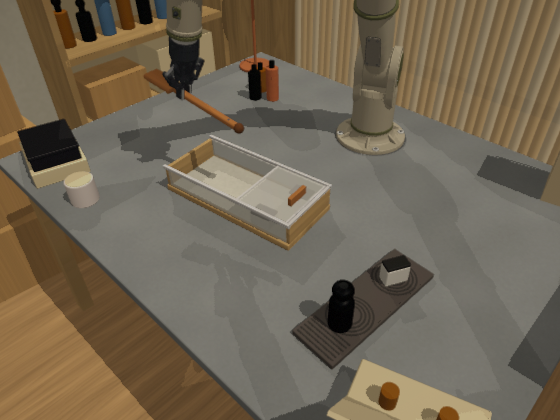

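>>> apply_moves([
  [[0, 0, 0, 0, -1.0, -0.2, 0], [0, 0, 0, 0, -2.0, -0.4, 0], [0, 0, 0, 0, -2.0, -0.4, 0], [0, 0, 0, 0, -2.0, -0.4, 0], [0, 0, 0, 0, -1.0, -0.2, 0], [0, 0, 0, 0, 0, 0, 0], [0, 0, 0, 0, 0, 0, 0], [0, 0, 0, 0, 0, 0, 0], [0, 0, 0, 0, 0, 0, 0]],
])

```text
t: 16.0
eef_pos: [0.5453, -0.1728, 0.2773]
orientation: [2.925, 0.197, 0.021]
force: [-0.1, -0.5, -2.2]
finger_gap: 0.212
```

```bash
python3 -c "
from h import *
np.set_printoptions(precision=4,suppress=True)
s=st()
M=R.from_rotvec(s['orientation']).as_matrix(); p=np.array(s['eef_pos']); b=p-M[:,1]*.198
print('ball est',b)
cam('side','sA.png')
"
```

```text
t 16.0 p [ 0.5453 -0.1728  0.2773] case [ 0.004  -0.1174] gap 0.212 F [-0.1 -0.5 -2.2]
az x 7.71 z [ 0.028 -0.206 -0.978] q [-0.63  0.26  0.93  1.57 -0.02  1.32  0.41]
ball est [0.5193 0.0192 0.236 ]
```

View pics/sA.png

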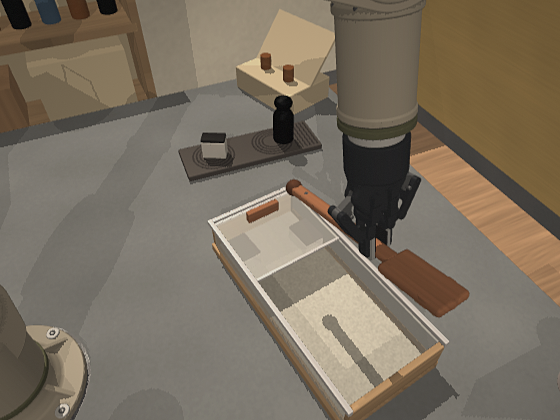

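The brush is held above the case, the cover is home (bar at about (262,210)), and the tray items are where they were at (214,146) and (283,120).

```bash
python3 -c "
from bench import manip
print(manip.close_job())"
```

```text
the job is handed in; nothing more can be done
None
```

The job is done and handed in at about 16 s of the 53 s. The cover is home, and the gripper holds the brush well clear above the case.

- **Cover:** I pushed it by its wooden bar with closed fingers until it stopped moving. The push force rose to about 15 N with no further travel. The bar's measured position is about 177 mm along the case, against 177.5 mm expected.
- **Brush:** I gripped it at the neck with 80 N, tilted it 12° head-up about its ball end, and slid it out under the cover edge along its own axis. I then lifted it and moved it back over the case.
- **Last checks:** The lowest point of the brush is about 222 mm up, roughly 140 mm over the rim. The grip is steady at a constant gap, with about 2 N of weight on the wrist. In the last picture the cover is still home, and the soap and bottle on the tray look unmoved.
- **Weaker checks:**
  - The network's bar positions in the two camera views differed by up to about 10 mm, so I relied on the stop force and the fingers' own position.
  - At the end the networks did not find the two soaps in the case. I could only see them through the cover, where they look unmoved.
  - The fingertips touched the case floor lightly, about 6.5 N, while closing on the brush.

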